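# Slide the sign board home and turn the catch over it

## Task

With a fingertip, push the green sign board along its rails from behind until it drops into the locating notches and lies flat on the rails; then, with a fingertip, swing the red catch round until it points squarely across the board. Only push: do not lift the board, leave the tin, cup and jar where they stand, and finish with the hand clear of everything.

Things in the scene. Friction and masses are not known exactly. Their poses are not given: they have to be found in the camera images.
- slide_bed: Slide fixed to the bench: grey base plate 360 mm (local x) by 210 mm (y -115 to +95 mm), 14 mm thick, with two light-wood rails along x. Origin: underside of the plate, mid-length, midway between the rails, at bench height. The board is pushed towards local +x, roughly the robot's left (world +y); local y points roughly to the robot. Both ends are open, no end stop.
- rail_mid (a point): Slide x = 0, y = 0, level with the rail tops (32 mm above the bench). Rails span 23 to 67 mm either side of the centre line; the gap between is open down to the plate. Aluminium guides (tops 42 mm above the bench, inner faces 67 mm from the centre line) leave the board 2 mm play each side. Rail-top notches are 22 mm long, 10 mm deep: inner rail halves at x = +140 mm, outer halves at x = 0.
- sign_board: Plywood board with green face, loose on the rails, 180 mm (local x, along the slide's x) by 130 by 16 mm, 0.3 to 0.54 kg. Four feet below, 14 mm long, 8 mm high: front pair (x = +70 mm) on the inner, rear pair (x = -70 mm) on the outer rail halves. Origin: board centre, level with the feet's undersides; the board spans 8 to 24 mm above it. Sliding takes about 2 to 7 N.
- push_edge (a point): The middle of the board's rear (-x) end face, half way up its thickness: the face to push on.
- home (a point): Fixed point where the board's origin lies when home: slide x = +70 mm, y = 0, 24 mm above the bench; the notches leave 4 mm play either way along x, then their walls stop the board. Sliding, the board's origin is 32 mm and its top 56 mm above the bench; home, all four feet are in the notches and it is 8 mm lower (24 and 48 mm). It starts 70 to 140 mm short of home.
- catch (a joint): Angle of the red catch about its upright pivot (rad), counter-clockwise from above. 0: it points along slide +x, beside the board (open). 1.57: along slide +y, squarely across the board. Range -0.6 to 1.7; at the start -0.45 to 0.05. It turns with slight friction (about 0.03 N m) and stays where it is left.
- catch_pivot (a point): On the catch's pivot axis at half its height: slide x = +70 mm, y = -95 mm, 60 mm above the bench. The catch is a red bar 16 mm wide, 16 mm high (52 to 68 mm above the bench), reaching 78 mm from the pivot to its tip and 10 mm behind it, on a post 24 mm across. It passes 4 mm above the board when that is home and strikes its side when not.
- catch_tip (a point): The free end of the red catch, on its centre line at half its height, 78 mm from the pivot.
- paint_tin: Bystander: blue paint tin with a white label, 72 mm across, 85 mm high, standing loose by the slide, beside it or near its -x end. Origin at the centre of its underside.
- paper_cup: Bystander: white cup, 68 mm across at the rim, 85 mm high, standing loose by the slide, beside it or near its -x end. Origin at the centre of its underside.
- enamel_jar: Bystander: orange jar with a metal cap, 56 mm across, 60 mm high, standing loose past the far (+x) end of the slide. Origin at the centre of its underside.

How it is judged:
On the way, in this order (a step that is already met when the one before it is completed fails the run):
1. the board has dropped into the notches and lies flat on the rails (z of sign_board in the frame of slide_bed below 0.0265 m and x of sign_board in the frame of slide_bed between 0.06 and 0.08 m and angle between sign_board's own z axis and vertical below 0.03 rad), for 0.2 s.
2. the catch has been swung across the board that is home (all of step 1 and value of joint catch above 1.3 rad), for 0.2 s.
At the end, for the whole second after the job is handed in: The board lies at rest in the notches (origin within 2.5 mm of its home height, within 10 mm of home along the slide, tilted less than 0.03 rad), and the catch stands across it at 1.3 rad or more (all of step 2 and z of sign_board in the frame of slide_bed above 0.02 m and linear speed of sign_board below 0.01 m/s); the robot touches nothing.
It fails at once if the board is lifted off its rails (more than 9 mm above its sliding height) (z of sign_board in the frame of slide_bed above 0.041 m).
It fails at once if the paint tin is moved or tipped (more than 20 mm or 0.3 rad) (distance of paint_tin from where it was at the start of the episode above 0.02 m or angle between paint_tin's own z axis and vertical above 0.3 rad).
It fails at once if the cup is moved or tipped (more than 20 mm or 0.3 rad) (distance of paper_cup from where it was at the start of the episode above 0.02 m or angle between paper_cup's own z axis and vertical above 0.3 rad).
It fails at once if the enamel jar is moved or tipped (more than 20 mm or 0.3 rad) (distance of enamel_jar from where it was at the start of the episode above 0.02 m or angle between enamel_jar's own z axis and vertical above 0.3 rad).
It also fails if it takes over 51 s, if anything falls off the work surface, if the arm or the gripper's body presses on something with over 40 N, if the wrist force passes 120 N, or if a joint passes its speed limit or range.

## Robot

A 6-joint arm with a two-finger parallel gripper is mounted at the origin on the work surface. World frame = base frame: x ahead of the robot, y to its left, z up, the work surface at z = 0. Lengths are in m, angles in rad, forces in N, time in s.
With the tool pointing down it reaches from about 0.3 to 0.875 m from the base axis. Payload 6.4 kg.
Tool frame: the origin (TCP) lies midway between the tips of the shut fingers; the grasp point (between the pads) lies 19 mm behind it; x points along the fingers, y is the direction in which the jaws open and shut, and the axes are right-handed (so a half turn about x gives the same grasp; the last joint's range is limited). The gripper opens to 85 mm and grips with 20 to 120 N. Pads are 22 mm wide; open, the fingers measure 114 mm over their backs; the gripper's body (76 mm by 85 mm) begins 54 mm behind the grasp point. The pads swing forward as they close: fully open they stand 13 mm farther back than shut.
Start: joints at [-1.382, 0.181, 1.607, -0, 1.354, -0.206], TCP at [0.221, -0.531, 0.231] pointing down, gripper open.
Joint ranges: [-2.99, 2.99], [-0.89, 2.07], [0.3, 2.58], [-1.14, 4.28], [0, 2.63], [-3.12, 3.12]. Speed limits (rad/s): [2.57, 2.57, 3.01, 3.14, 3.14, 3.14].

## Interface

Orientations are given as a unit quaternion [w, x, y, z].
In Python, from bench import ctrl gives the robot as it stands.
- The arm moves only by the tool servo_tool, never from a script. Its argument "targets" is a list of rows, each a list of 7 numbers: the turn, a rotation vector about the tool's x, y, z in rad, then the shift along the tool's x, y, z in mm, then the opening, from -1 (shut) to 1 (fully open). A call has exactly 8 rows; each row is the pose to reach, as a shift and turn from the pose measured when the call began, along the tool's axes at that moment; what a row does not reach only later rows make up. A row lasts 1/8 s, in which the tool goes at most 62.5 mm and 10.7 degrees, less where a joint would pass 70% of its speed; a pose out of reach is approached as far as the arm can. A call with a gripper value outside its range is refused whole. The fingers move at their own pace and stop on an object; the grip force is fixed at half the most. Time passes only in rows, so rows that repeat a pose let the fingers close, or fill a call up. It gives the time, the measured TCP pose, the force and the opening at its end, in the units of the state.
- ctrl.get_obs(): the state, without advancing time (a new reading comes with each control period).
- ctrl.camera(name): name is "scene" or "top" or "wrist"; returns a dict with "pixels" (400x640x3 uint8, blue, green, red), "intrinsics" (3x3 intrinsics, pixels), "R" (3x3) and "t" (3): a world point X has camera coordinates R X + t; the wrist camera has in their place "tool_from_camera" (4x4, takes a point from camera to tool coordinates, whose origin is the TCP and whose axes are the tool frame's). Camera axes: x right, y down, z forward; pixel columns grow to the right and rows downward; lengths in m; the calibration is good to about 2 mm. The wrist camera is an equidistant fisheye: a pixel r from the principal point sees the ray r / f radians off the axis. A picture is of the moment at which its call begins: read the wrist's pose just before it. There is no depth.
- ctrl.hand_in(): hands the job in, once; it reports no verdict.
The state is a dict: "time_s": time; "q": joint angles; "dq": joint speeds; "joint_efforts": joint torques, N m; "eef_pos": TCP position; "eef_rot": TCP orientation; "wrist_force": force on the tool from outside, world axes, zero at the start; "torque": the same for the moment, N m; "opening": opening from 0.0 (shut) to 1.0 (fully open).
Only numpy, scipy, OpenCV 4.12 (cv2) and the standard library are available. Lean on these libraries where they do the work, as an engineer would, in place of code of your own. Each camera call takes 0.05 s, during which the arm holds its last target.

## Working session

There is one attempt and no reset: what is moved stays moved. The work goes in short steps, Python scripts to look and compute and a tool call to move; the robot and the scene stay as the last step left them, time stands still between calls to the robot, and variables do not carry over. Pictures are saved under pics/ and viewed, and the job is handed in when it is done.

Besides the shell and the picture viewer there is one more tool, called after "Emit:" as name(argument=value, ...) on one line, values as JSON. servo_tool: Moves the arm, as the interface text tells. Its arguments: {"type":"object","properties":{"targets":{"type":"array","items":{"type":"array","items":{"type":"number"}}}},"required":["targets"]}

```bash
ls; mkdir -p pics; python3 - <<'E'
from bench import ctrl
import cv2,json,numpy as np
o=ctrl.get_obs();print({k:np.round(v,4).tolist() for k,v in o.items()})
for n in("scene","top","wrist"):
    c=ctrl.camera(n);cv2.imwrite(f"pics/{n}0.png",c["pixels"])
    print(n,{k:np.round(v,4).tolist() for k,v in c.items() if k!="pixels"})
    np.savez(f"{n}0.npz",**c)
E
```

```text
pics
{'time_s': 0.0, 'q': [-1.3823, 0.1816, 1.608, -0.0, 1.3538, -0.2063], 'dq': [0.0008, -0.0005, 0.0006, -0.0002, 0.001, 0.001], 'joint_efforts': [0.0012, -44.4873, -35.1332, -0.0003, 0.0089, 0.0], 'eef_pos': [0.2211, -0.5302, 0.2304], 'eef_rot': [0.1381, 0.6934, 0.1393, -0.6934], 'wrist_force': [0.2652, 0.1056, -0.2815], 'torque': [-0.0126, 0.0432, 0.0209], 'opening': 0.9989}
scene {'intrinsics': [[426.3405, 0.0, 321.656], [0.0, 426.3405, 198.511], [0.0, 0.0, 1.0]], 'R': [[0.1076, 0.9942, 0.0006], [0.7558, -0.0815, -0.6498], [-0.6459, 0.0704, -0.7601]], 't': [-0.1036, -0.4107, 1.4329]}
top {'intrinsics': [[431.5489, 0.0, 320.09], [0.0, 431.5489, 199.413], [0.0, 0.0, 1.0]], 'R': [[-0.0132, -0.9993, -0.0347], [-0.9892, 0.0181, -0.1453], [0.1459, 0.0324, -0.9888]], 't': [0.053, 0.5651, 1.0675]}
wrist {'intrinsics': [[309.7069, 0.0, 321.584], [0.0, 309.7069, 195.3143], [0.0, 0.0, 1.0]], 'tool_from_camera': [[0.0014, -0.295, 0.9555, -0.1418], [1.0, 0.0005, -0.0014, 0.0007], [-0.0, 0.9555, 0.295, -0.076], [0.0, 0.0, 0.0, 1.0]]}
```

View pics/scene0.png

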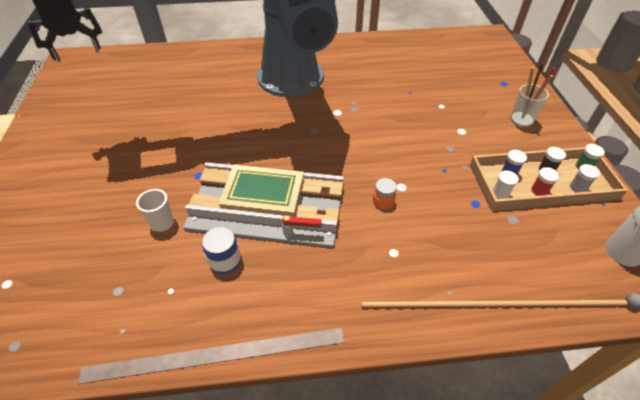

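View pics/top0.png

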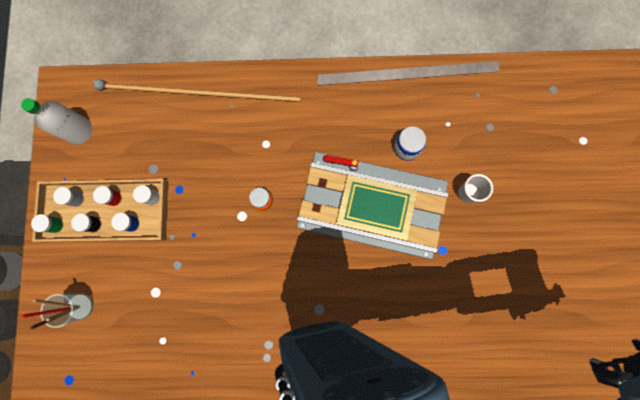

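View pics/wrist0.png

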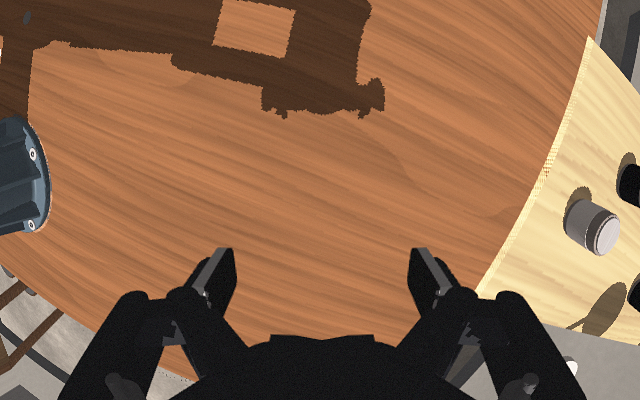

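```bash
python3 - <<'E'
import cv2
a=cv2.imread("pics/top0.png")[130:270,280:510];cv2.imwrite("pics/topz.png",cv2.resize(a,None,fx=3.45,fy=3.45,interpolation=cv2.INTER_CUBIC))
a=cv2.imread("pics/scene0.png")[150:285,130:360];cv2.imwrite("pics/scenez.png",cv2.resize(a,None,fx=3.45,fy=3.45,interpolation=cv2.INTER_CUBIC))
E
```

```text
(no output)
```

View pics/topz.png

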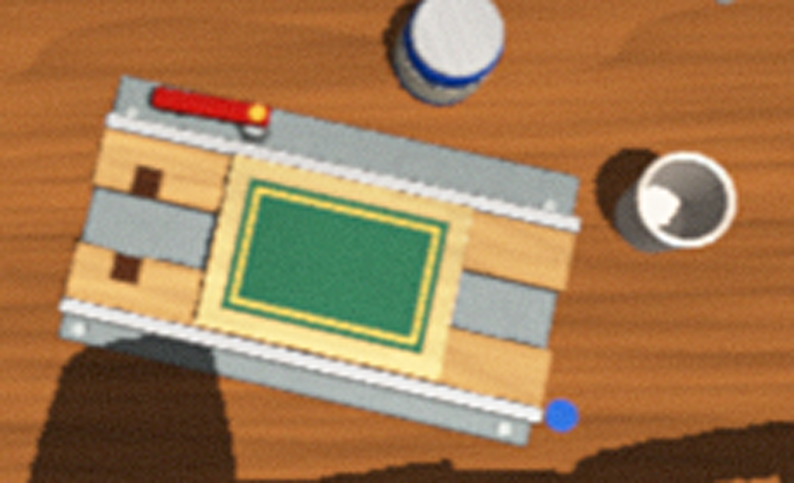

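View pics/scenez.png

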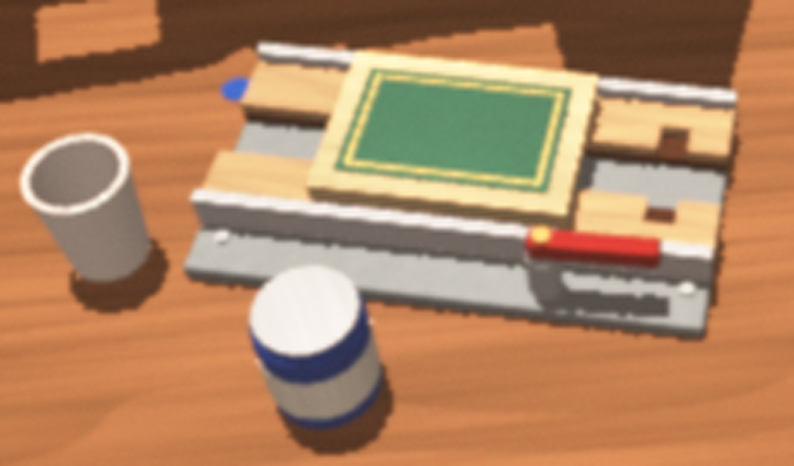

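```bash
cat > h.py <<'E'
import numpy as np,cv2
from scipy.optimize import least_squares
def cam(f): return dict(np.load(f))
def ray(c,uv,z):
    uv=np.atleast_2d(np.array(uv,float));K=c["intrinsics"];R=c["R"];t=c["t"]
    d=np.c_[(uv-[K[0,2],K[1,2]])/[K[0,0],K[1,1]],np.ones(len(uv))]@R
    o=-R.T@t; return o+d*((z-o[2])/d[:,2])[:,None]
def cen(px,lo,hi,roi=None):
    h=cv2.cvtColor(px,cv2.COLOR_BGR2HSV);m=cv2.inRange(h,np.array(lo),np.array(hi))
    if roi: k=np.zeros_like(m);x0,y0,x1,y1=roi;k[y0:y1,x0:x1]=1;m=m*k
    cs=cv2.findContours(m,cv2.RETR_EXTERNAL,cv2.CHAIN_APPROX_NONE)[0]
    return max(cs,key=cv2.contourArea)
def fit2(loc,w):
    f=lambda p:(np.c_[np.cos(p[2])*loc[:,0]-np.sin(p[2])*loc[:,1]+p[0],np.sin(p[2])*loc[:,0]+np.cos(p[2])*loc[:,1]+p[1]]-w).ravel()
    r=least_squares(f,[w[:,0].mean(),w[:,1].mean(),1.4]);return r.x,r.fun.reshape(-1,2)*1e3
def loc(S,w):
    c,s=np.cos(S[2]),np.sin(S[2]);d=np.atleast_2d(w)[:,:2]-S[:2];return np.c_[c*d[:,0]+s*d[:,1],-s*d[:,0]+c*d[:,1]]
def wld(S,l):
    c,s=np.cos(S[2]),np.sin(S[2]);l=np.atleast_2d(l);return np.c_[c*l[:,0]-s*l[:,1],s*l[:,0]+c*l[:,1]]+S[:2]
E
python3 - <<'E'
from h import *
np.set_printoptions(precision=4,suppress=True)
T=cam("top0.npz");C=cam("scene0.npz")
print("cams",-T["R"].T@T["t"],-C["R"].T@C["t"])
zt=lambda a:np.array(a)/3.45+[280,130]-0.35
zs=lambda a:np.array(a)/3.45+[130,150]-0.35
L=np.array([[.18,-.115],[-.18,-.115],[-.18,.095],[.18,.095]])
w=ray(T,zt([[122,77],[578,177],[527,444],[60,337]]),.014);print(w)
S,r=fit2(L,w[:,:2]);print("S top",S,r)
w2=ray(C,zs([[187,272],[706,323]]),.014);print("scene corners local",loc(S,w2)*1e3)
# guide ends (tops, z .042)  
g=ray(T,zt([[108,120],[579,223],[541,413],[62,304]]),.042);print("guide ends",loc(S,g)*1e3)
n=ray(T,zt([[147,182],[125,269]]),.028);print("notch",loc(S,n)*1e3)
for nm,c in(("top",T),("scene",C)):
    k=cen(c["pixels"],(60,80,40),(90,255,255),(180,100,460,300) );rr=cv2.minAreaRect(k)
    b=ray(c,cv2.boxPoints(rr),.056);m=b.mean(0);print(nm,"green",loc(S,b)*1e3,"ctr",loc(S,m)*1e3)
    k=cen(c["pixels"],(0,170,80),(8,255,255),(280,140,380,240) )
    p=ray(c,k[:,0],.068);l=loc(S,p)*1e3;print(nm,"red n",len(k),l.min(0),l.max(0))
bd=ray(T,zt([[236,152],[472,208],[440,378],[194,325]]),.056);print("board top corners",loc(S,bd)*1e3)
bd=ray(C,zs([[358,52],[597,75],[567,216],[310,188]]),.056);print("board scene corners",loc(S,bd)*1e3)
rt=ray(T,zt([[152,97],[270,115]]),.060);print(loc(S,rt)*1e3)
# bystanders
print("tin top",loc(S,ray(T,zt([457,33]),.085))*1e3,loc(S,ray(C,zs([306,311]),.085))*1e3)
print("cup rim",loc(S,ray(T,zt([686,200]),.085))*1e3,loc(S,ray(C,zs([76,172]),.085))*1e3)
print("tin w",ray(T,zt([457,33]),.085),"cup w",ray(T,zt([686,200]),.085),"jar w",ray(T,[260,198],.06))
print("piv/home world",wld(S,[[.07,-.095],[.07,0],[-.18,0]]))
E
```

```text
cams [0.404  0.0081 1.1395] [ 1.2471 -0.0313  0.8225]
[[ 0.6989  0.0569  0.014 ]
 [ 0.613  -0.2897  0.014 ]
 [ 0.4121 -0.2409  0.014 ]
 [ 0.4973  0.1063  0.014 ]]
S top [ 0.5456 -0.0894  1.3297] [[ 1.3608  0.9485]
 [ 1.3546 -2.0282]
 [-1.7627 -0.6086]
 [-0.9526  1.6882]]
scene corners local [[-176.3197 -117.5071]
 [ 179.2325 -112.0566]]
guide ends [[ 178.5591  -72.2923]
 [-179.4993  -72.5333]
 [-178.6185   70.9135]
 [ 179.9376   71.1627]]
notch [[140.094  -34.8567]
 [141.2612  33.6887]]
top green [[ 52.9591  37.3896]
 [ 52.4407 -38.757 ]
 [-73.3711 -37.5994]
 [-71.7007  37.9523]] ctr [[-9.918  -0.2536]]
top red n 65 [  71.3121 -102.7269] [147.7329 -84.3762]
scene green [[-71.1091 -35.25  ]
 [-84.7654  36.1891]
 [ 47.7556  35.3884]
 [ 55.4421 -35.2503]] ctr [[-13.1692   0.2693]]
scene red n 79 [  61.1079 -109.7557] [144.9967 -88.8849]
board top corners [[  78.8375  -66.4275]
 [ -98.658   -63.376 ]
 [-100.4901   63.6464]
 [  80.7852   65.8017]]
board scene corners [[-99.3923  64.0109]
 [ 78.5472  64.2317]
 [ 79.8507 -67.6328]
 [-97.0111 -66.9138]]
[[148.6599 -92.6484]
 [ 60.3097 -98.3502]]
tin top [[ -58.7935 -181.3671]] [[ -59.2945 -184.5218]]
cup rim [[-240.4135  -96.2491]] [[-241.3848  -96.8714]]
tin w [[ 0.7077 -0.1898  0.085 ]] cup w [[ 0.5817 -0.3459  0.085 ]] jar w [[0.5697 0.1964 0.06  ]]
piv/home world [[ 0.6546 -0.0442]
 [ 0.5623 -0.0215]
 [ 0.5026 -0.2642]]
```

```bash
cat >> h.py <<'E'
from scipy.spatial.transform import Rotation as Ro
S=np.array([.5456,-.0894,1.3297])
def Rtool(q): return Ro.from_quat([q[1],q[2],q[3],q[0]])
def tgt(o,l,z,Rt):
    "row (turn,shift mm) in tool frame to local l,z with world rot Rt"
    R0=Rtool(o["eef_rot"]);p=np.r_[wld(S,l)[0],z]
    return np.round(np.r_[(R0.inv()*Rt).as_rotvec(),R0.inv().apply(p-o["eef_pos"])*1e3],3)
E
python3 - <<'E'
from h import *
from bench import ctrl
o=ctrl.get_obs();R0=Rtool(o["eef_rot"]);np.set_printoptions(precision=4,suppress=True)
print(R0.as_matrix(),"yaw of tool y",np.arctan2(R0.as_matrix()[1,1],R0.as_matrix()[0,1]))
for k in range(4):
    a=S[2]+k*np.pi/2;x=np.array([0,0,-1.]);y=np.array([np.cos(a),np.sin(a),0]);Rt=Ro.from_matrix(np.c_[x,y,np.cross(x,y)])
    print(k,tgt(o,[-.150,0],.10,Rt),tgt(o,[-.120,0],.037,Rt), Rt.as_quat(scalar_first=True))
E
```

```text
[[-0.0002  0.3846 -0.9231]
 [ 0.0013 -0.9231 -0.3846]
 [-1.     -0.0013 -0.0003]] yaw of tool y -1.1759856007273657
0 [  -2.506   -0.002    0.     130.931 -161.368 -380.003] [  -2.506   -0.002    0.     193.967 -185.422 -397.801] [ 0.702  0.085  0.702 -0.085]
1 [   2.207    0.001    0.001  130.931 -161.368 -380.003] [   2.207    0.001    0.001  193.967 -185.422 -397.801] [ 0.5565 -0.4362  0.5565  0.4362]
2 [   0.636    0.       0.001  130.931 -161.368 -380.003] [   0.636    0.       0.001  193.967 -185.422 -397.801] [-0.085  0.702 -0.085 -0.702]
3 [  -0.935   -0.001    0.001  130.931 -161.368 -380.003] [  -0.935   -0.001    0.001  193.967 -185.422 -397.801] [ 0.4362  0.5565  0.4362 -0.5565]
```

Emit:
servo_tool(targets=[[-0.12,0,0,10,-20,-48,-1],[-0.24,0,0,20,-40,-96,-1],[-0.36,0,0,40,-62,-144,-1],[-0.48,0,0,60,-84,-192,-1],[-0.6,0,0,80,-106,-240,-1],[-0.72,0,0,95,-128,-288,-1],[-0.83,0,0,100,-145,-336,-1],[-0.935,0,0,100,-161,-380,-1]])

```text
time_s: 1.15
eef_pos: [0.5106, -0.2336, 0.13]
eef_rot: [0.436, 0.556, 0.438, -0.556]
wrist_force: [-0.6, -0.7, -0.2]
opening: -0.004
```

```bash
cat > st.py <<'E'
from h import *
from bench import ctrl
np.set_printoptions(precision=3,suppress=True)
a=S[2]+3*np.pi/2;x=np.array([0,0,-1.]);y=np.array([np.cos(a),np.sin(a),0]);RT=Ro.from_matrix(np.c_[x,y,np.cross(x,y)])
def st():
    o=ctrl.get_obs();R=Rtool(o["eef_rot"])
    print("t",o["time_s"],"local",loc(S,o["eef_pos"])[0]*1e3,"z",o["eef_pos"][2]*1e3,"turn",(R.inv()*RT).as_rotvec(),"F",o["wrist_force"],"op",o["opening"],"q",o["q"]);return o
E
python3 - <<'E'
from st import *
o=st();print(tgt(o,[-.125,0],.040,RT))
E
```

```text
t 1.15 local [-148.44    -0.424] z 130.0285316719476 turn [ 0.004 -0.002  0.002] F [-0.6   -0.694 -0.197] op -0.004317158604449231 q [-0.641  0.264  1.725  0.001  1.154 -0.404]
[  0.004  -0.002   0.002  90.071  -0.154 -23.279]
```

Emit:
servo_tool(targets=[[0,0,0,15,0,-10,-1],[0,0,0,35,0,-18,-1],[0,0,0,55,0,-18,-1],[0,0,0,70,0,-18,-1],[0,0,0,82,0,-18,-1],[0,0,0,90,0,-18,-1],[0,0,0,90,0,-18,-1],[0,0,0,90,0,-18,-1]])

```text
time_s: 2.15
eef_pos: [0.515, -0.2162, 0.0406]
eef_rot: [0.437, 0.556, 0.438, -0.555]
wrist_force: [-0.0, -0.0, 0.3]
opening: -0.003
```

```bash
python3 - <<'E'
from st import *
o=st()
for n in("top","wrist"):
    c=ctrl.camera(n);np.savez(n+"1.npz",**c);cv2.imwrite(f"pics/{n}1.png",c["pixels"])
E
```

```text
t 2.15 local [-130.474   -0.575] z 40.568742813648036 turn [ 0.004 -0.002  0.001] F [-0.008 -0.046  0.321] op -0.003382986945592573 q [-0.611  0.393  1.772  0.001  0.979 -0.374]
```

View pics/wrist1.png

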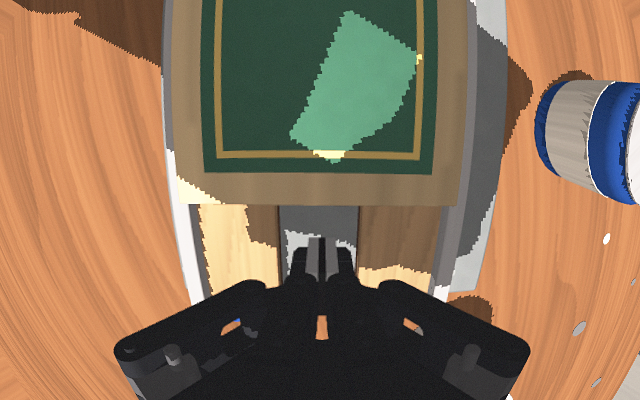

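View pics/top1.png

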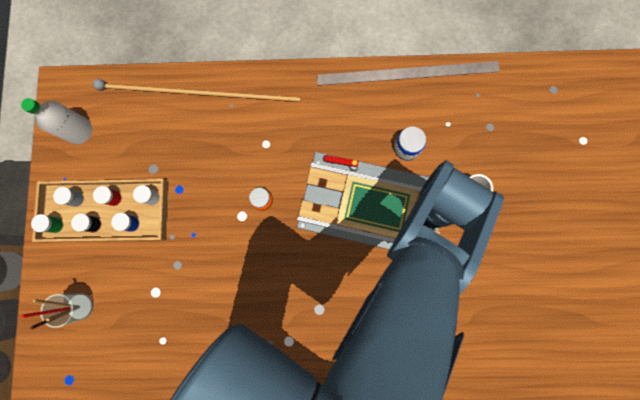

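Emit:
servo_tool(targets=[[0,0,0,0,0,-10,-1],[0,0,0,0,0,-20,-1],[0,0,0,0,0,-30,-1],[0,0,0,0,0,-41,-1],[0,0,0,0,0,-52,-1],[0,0,0,0,0,-63,-1],[0,0,0,0,0,-74,-1],[0,0,0,0,0,-82,-1]])

```text
time_s: 3.25
eef_pos: [0.5347, -0.136, 0.041]
eef_rot: [0.437, 0.556, 0.438, -0.555]
wrist_force: [-1.8, -5.2, 3.3]
opening: 0.0
```

```bash
python3 - <<'E'
from st import *
o=st()
for n in("top","wrist"):
    c=ctrl.camera(n);np.savez(n+"2.npz",**c);cv2.imwrite(f"pics/{n}2.png",c["pixels"])
E
```

```text
t 3.25 local [-47.873  -0.519] z 41.00136012702807 turn [ 0.004 -0.001  0.   ] F [-1.783 -5.249  3.293] op 5.540836159420444e-05 q [-0.465  0.379  1.79   0.001  0.973 -0.229]
```

View pics/wrist2.png

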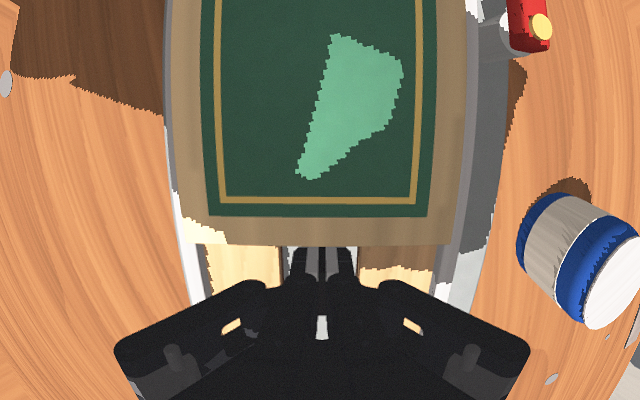

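Emit:
servo_tool(targets=[[0,0,0,0,0,-3,-1],[0,0,0,0,0,-6,-1],[0,0,0,0,0,-9,-1],[0,0,0,0,0,-11,-1],[0,0,0,0,0,-13,-1],[0,0,0,0,0,-14,-1],[0,0,0,0,0,-15,-1],[0,0,0,0,0,-16,-1]])

```text
time_s: 4.35
eef_pos: [0.538, -0.1194, 0.0405]
eef_rot: [0.436, 0.556, 0.439, -0.555]
wrist_force: [-0.6, -2.1, -1.3]
opening: 0.0
```

```bash
python3 - <<'E'
from st import *
o=st()
for n in("top","wrist","scene"):
    c=ctrl.camera(n);np.savez(n+"3.npz",**c);cv2.imwrite(f"pics/{n}3.png",c["pixels"])
E
```

```text
t 4.35 local [-30.94    0.225] z 40.49128557638318 turn [ 0.005 -0.003  0.002] F [-0.64  -2.087 -1.315] op 0.00036864252509338725 q [-0.435  0.38   1.791  0.003  0.973 -0.2  ]
```

View pics/wrist3.png

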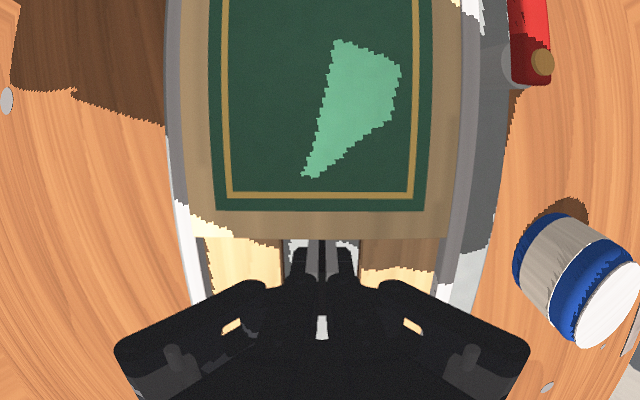

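View pics/scene3.png

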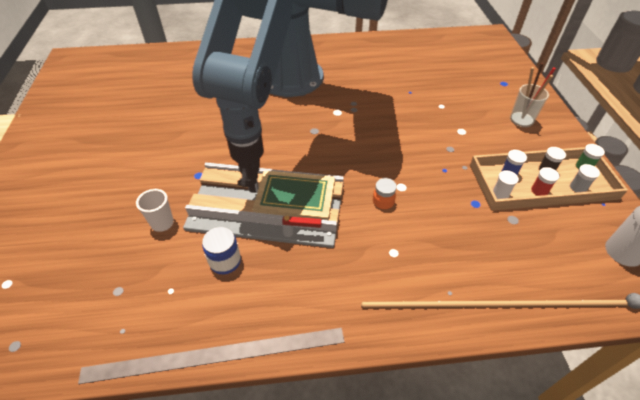

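Emit:
servo_tool(targets=[[0,0,0,0,0,8,-1],[0,0,0,0,0,18,-1],[0,0,0,-20,0,20,-1],[0,0,0,-50,0,20,-1],[0,0,0,-80,0,20,-1],[0,0,0,-110,20,20,-1],[0,0,0,-130,50,0,-1],[0,0,0,-130,90,-30,-1]])

```text
time_s: 5.5
eef_pos: [0.6348, -0.1134, 0.1736]
eef_rot: [0.437, 0.557, 0.436, -0.555]
wrist_force: [-0.0, -1.5, 0.7]
opening: -0.001
```

```bash
python3 - <<'E'
from st import *
o=st()
for n in("scene","wrist"):
    c=ctrl.camera(n);np.savez(n+"4.npz",**c);cv2.imwrite(f"pics/{n}4.png",c["pixels"])
    if n=="scene":
        a=c["pixels"][150:285,130:360];cv2.imwrite("pics/scene4z.png",cv2.resize(a,None,fx=3.45,fy=3.45,interpolation=cv2.INTER_CUBIC))
E
```

```text
t 5.5 local [ -2.011 -92.307] z 173.6050467628301 turn [ 0.002 -0.002 -0.003] F [-0.005 -1.546  0.662] op -0.0012635706832526189 q [-0.362  0.382  1.475  0.002  1.281 -0.124]
```

View pics/scene4z.png

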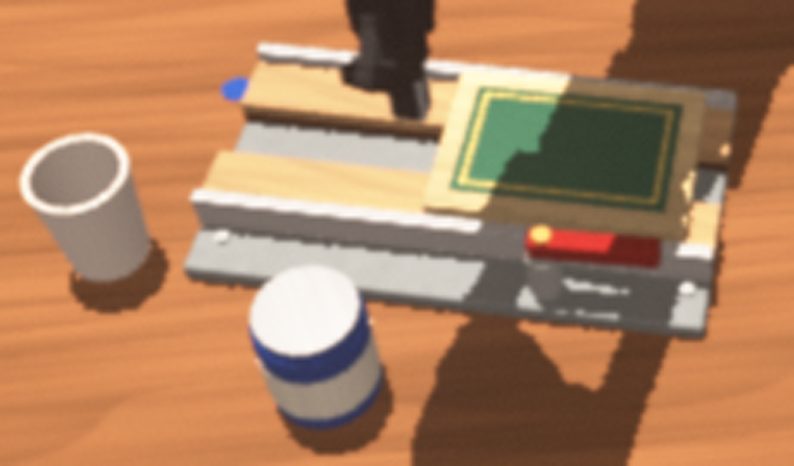

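View pics/wrist4.png

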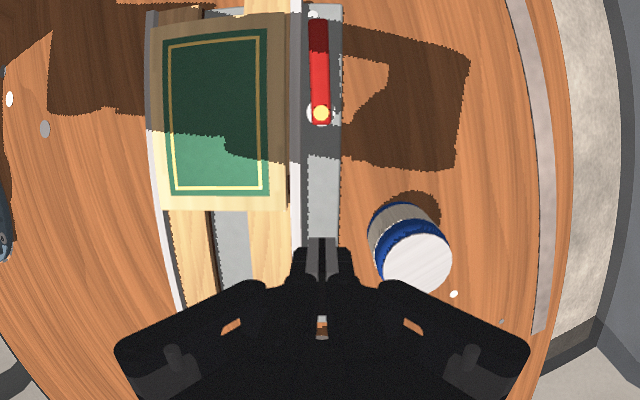

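```bash
python3 - <<'E'
from st import *
C=cam("scene4.npz")
zs=lambda a:np.array(a)/3.45+[130,150]-0.35
p=zs([[460,70],[705,92],[687,235],[427,207]])
for z in(.048,.056):print(z,(loc(S,ray(C,p,z))*1e3).tolist())
k=cen(C["pixels"],(60,60,20),(90,255,255),(180,100,460,300));b=cv2.boxPoints(cv2.minAreaRect(k))
for z in(.048,.056):print("green ctr",z,loc(S,ray(C,b,z)).mean(0)*1e3)
# wrist fisheye
W=cam("wrist4.npz");o=ctrl.get_obs();R=Rtool(o["eef_rot"]).as_matrix();M=W["tool_from_camera"];K=W["intrinsics"]
def wr(uv,z):
    d=np.array(uv,float)-[K[0,2],K[1,2]];r=np.linalg.norm(d,axis=1);th=r/K[0,0]
    v=np.c_[d/r[:,None]*np.sin(th)[:,None],np.cos(th)];v=v@M[:3,:3].T@R.T;c=o["eef_pos"]+R@M[:3,3]
    return loc(S,c+v*((z-c[2])/v[:,2])[:,None])*1e3
uv=[[148,24],[302,15],[289,209],[163,213]]
for z in(.048,.056):print("wrist board",z,wr(uv,z).tolist())
print("catch pivot end/tip",wr([[321,124],[318,18]],.068),"post hub",wr([[320.5,113]],.068))
k=cen(W["pixels"],(0,170,60),(8,255,255),(290,0,345,140));l=wr(k[:,0],.068);print(l.min(0),l.max(0))
E
```

```text
0.048 [[-23.58364785665475, 63.45252022501392], [157.3528424782663, 65.35123782388399], [160.4517039180631, -66.72668424227146], [-17.05421768964033, -66.35682025777444]]
0.056 [[-21.02651430297324, 55.90360211131741], [158.04095444571368, 57.78270650683707], [161.10780554357765, -72.93088884473651], [-14.56453126011473, -72.56484544816918]]
green ctr 0.048 [28.738  1.885]
green ctr 0.056 [30.755 -5.028]
wrist board 0.048 [[162.1555785769051, 70.3250116145337], [153.94760431362315, -76.29243657662683], [-18.20625766178238, -64.25058290551014], [-24.524208339918182, 64.94014372419738]]
wrist board 0.056 [[159.53572277159776, 65.38588372918521], [151.57546602337737, -76.80663466010549], [-15.382774532067499, -65.1282053824457], [-21.510048803081695, 60.16353171060251]]
catch pivot end/tip [[ 59.629 -92.966]
 [145.335 -90.089]] post hub [[ 68.35  -92.521]]
[ 68.328 -99.136] [144.506 -82.328]
```

Emit:
servo_tool(targets=[[0,0,0,0,15,-35,-1],[0,0,0,0,32,-75,-1],[0,0,0,10,40,-110,-1],[0,0,0,30,40,-130,-1],[0,0,0,60,40,-132,-1],[0,0,0,90,40,-132,-1],[0,0,0,110,40,-132,-1],[0,0,0,116,40,-132,-1]])

```text
time_s: 6.6
eef_pos: [0.7043, 0.0082, 0.0532]
eef_rot: [0.436, 0.556, 0.439, -0.555]
wrist_force: [-0.0, 0.2, 0.2]
opening: 0.001
```

```bash
python3 - <<'E'
from st import *
o=st()
c=ctrl.camera("wrist");np.savez("wrist5.npz",**c);cv2.imwrite("pics/wrist5.png",c["pixels"])
hx,hy,r=11,14.5,58
for a in [0.03,.2,.4,.6,.8,1.0,1.2,1.4,1.5,1.56]:
    n=np.array([-np.sin(a),np.cos(a)]);h=hx*abs(np.sin(a))+hy*abs(np.cos(a))
    p=np.array([70,-95])+r*np.array([np.cos(a),np.sin(a)])-n*(8+h)
    print(a,p,"row",tgt(o,p/1e3,.058,RT))
E
```

```text
t 6.6 local [ 132.711 -130.771] z 53.20950293886245 turn [ 0.006 -0.003  0.002] F [-0.027  0.175  0.186] op 0.0009378644390885211 q [-0.158  0.643  1.358  0.004  1.143  0.076]
0.03 [ 128.659 -116.073] row [  0.006  -0.003   0.002  -4.771 -14.73    3.954]
0.2 [ 131.691 -107.387] row [  0.006  -0.003   0.002  -4.741 -23.399   0.873]
0.4 [133.406 -96.029] row [  0.006  -0.003   0.002  -4.71  -34.748  -0.906]
0.6 [132.651 -83.857] row [  0.006  -0.003   0.002  -4.685 -46.924  -0.22 ]
0.8 [129.055 -71.503] row [  0.006  -0.003   0.002  -4.67  -59.298   3.306]
1.0 [122.451 -59.751] row [  0.006  -0.003   0.002  -4.665 -71.087   9.845]
1.2 [112.926 -49.46 ] row [  0.006  -0.003   0.002  -4.673 -81.432  19.311]
1.4 [100.853 -41.465] row [  0.006  -0.003   0.002  -4.695 -89.494  31.339]
1.5 [ 94.051 -38.56 ] row [  0.006  -0.003   0.002  -4.711 -92.438  38.124]
1.56 [ 89.781 -37.21 ] row [  0.006  -0.003   0.002  -4.723 -93.811  42.387]
```

View pics/wrist5.png

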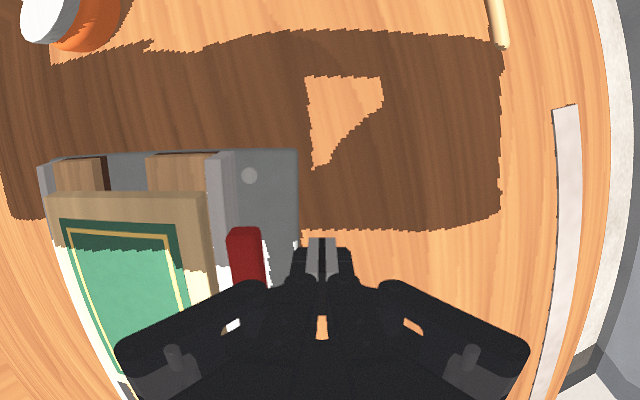

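Emit:
servo_tool(targets=[[0,0,0,-5,-6,2,-1],[0,0,0,-5,-14,4,-1],[0,0,0,-5,-20,2,-1],[0,0,0,-5,-27,0,-1],[0,0,0,-5,-34,-1,-1],[0,0,0,-5,-41,-1,-1],[0,0,0,-5,-47,0,-1],[0,0,0,-5,-53,1,-1]])

```text
time_s: 7.65
eef_pos: [0.6526, 0.0197, 0.0587]
eef_rot: [0.437, 0.556, 0.439, -0.555]
wrist_force: [0.9, -0.3, 0.5]
opening: -0.002
```

```bash
python3 - <<'E'
from st import *
o=st()
c=ctrl.camera("wrist");np.savez("wrist6.npz",**c);cv2.imwrite("pics/wrist6.png",c["pixels"])
hx,hy,r=11,14.5,58
for a in [.7,.8,.9,1.0,1.1,1.2,1.3,1.4,1.5,1.56]:
    n=np.array([-np.sin(a),np.cos(a)]);h=hx*abs(np.sin(a))+hy*abs(np.cos(a))
    p=np.array([70,-95])+r*np.array([np.cos(a),np.sin(a)])-n*(8+h)
    print(a,p,"row",tgt(o,p/1e3,.058,RT))
E
```

```text
t 7.65 local [131.468 -77.839] z 58.69666886593342 turn [ 0.006 -0.003  0.001] F [ 0.918 -0.255  0.544] op -0.0018583770475090675 q [-0.153  0.538  1.51   0.004  1.095  0.081]
0.7 [131.224 -77.656] row [ 0.006 -0.003  0.001  0.696 -0.183  0.246]
0.8 [129.055 -71.503] row [ 0.006 -0.003  0.001  0.696 -6.349  2.379]
0.9 [126.13  -65.499] row [  0.006  -0.003   0.001   0.694 -12.369   5.271]
1.0 [122.451 -59.751] row [  0.006  -0.003   0.001   0.688 -18.138   8.917]
1.1 [118.037 -54.369] row [  0.006  -0.003   0.001   0.679 -23.545  13.301]
1.2 [112.926 -49.46 ] row [  0.006  -0.003   0.001   0.668 -28.483  18.383]
1.3 [107.174 -45.126] row [  0.006  -0.003   0.001   0.653 -32.849  24.111]
1.4 [100.853 -41.465] row [  0.006  -0.003   0.001   0.636 -36.547  30.411]
1.5 [ 94.051 -38.56 ] row [  0.006  -0.003   0.001   0.616 -39.49   37.196]
1.56 [ 89.781 -37.21 ] row [  0.006  -0.003   0.001   0.603 -40.864  41.458]
```

View pics/wrist6.png

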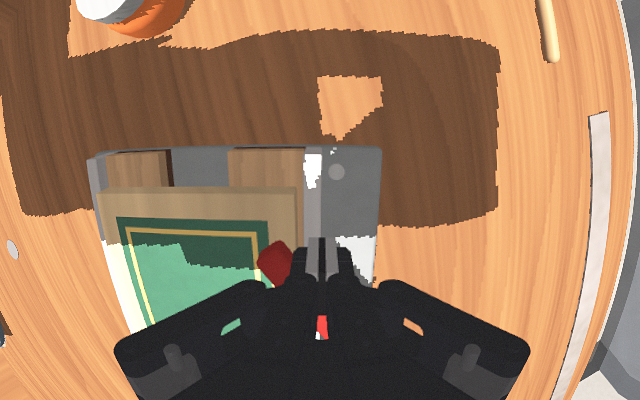

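Catch is swinging (red tip at (276,262), now over the board edge, finger against it). Continue along the arc.

Emit:
servo_tool(targets=[[0,0,0,0,-5,2,-1],[0,0,0,0,-10,4,-1],[0,0,0,0,-15,7,-1],[0,0,0,0,-20,10,-1],[0,0,0,0,-24,14,-1],[0,0,0,0,-28,18,-1],[0,0,0,0,-32,23,-1],[0,0,0,0,-35,28,-1]])

```text
time_s: 8.7
eef_pos: [0.6109, 0.0005, 0.0585]
eef_rot: [0.436, 0.556, 0.439, -0.555]
wrist_force: [0.8, -0.1, 0.5]
opening: 0.0
```

```bash
python3 - <<'E'
from st import *
o=st()
c=ctrl.camera("wrist");np.savez("wrist7.npz",**c);cv2.imwrite("pics/wrist7.png",c["pixels"])
hx,hy,r=11,14.5,58
for a in [1.4,1.5,1.57]:
    n=np.array([-np.sin(a),np.cos(a)]);h=hx*abs(np.sin(a))+hy*abs(np.cos(a))
    p=np.array([70,-95])+r*np.array([np.cos(a),np.sin(a)])-n*(8+h)
    print(a,p,"row",tgt(o,p/1e3,.058,RT))
E
```

```text
t 8.7 local [102.87 -41.93] z 58.4667504035761 turn [ 0.006 -0.003  0.002] F [ 0.763 -0.099  0.461] op 0.00043836789094157204 q [-0.195  0.461  1.627  0.004  1.056  0.038]
1.4 [100.853 -41.465] row [ 0.006 -0.003  0.002  0.461 -0.476  2.016]
1.5 [ 94.051 -38.56 ] row [ 0.006 -0.003  0.002  0.445 -3.42   8.801]
1.57 [ 89.058 -37.015] row [ 0.006 -0.003  0.002  0.432 -4.993 13.785]
```

View pics/wrist7.png

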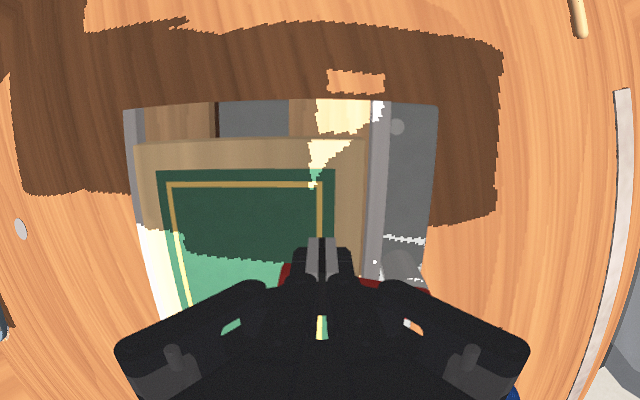

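Emit:
servo_tool(targets=[[0,0,0,0,-1,3,-1],[0,0,0,0,-2,6,-1],[0,0,0,0,-3,9,-1],[0,0,0,0,-4,12,-1],[0,0,0,0,-4,14,-1],[0,0,0,0,-4,14,-1],[0,0,0,0,-4,14,-1],[0,0,0,0,-4,14,-1]])

```text
time_s: 9.75
eef_pos: [0.6033, -0.0126, 0.0583]
eef_rot: [0.436, 0.555, 0.439, -0.555]
wrist_force: [0.1, 0.3, -0.1]
opening: 0.001
```

Emit:
servo_tool(targets=[[0,0,0,0,0,-8,-1],[0,0,0,0,0,-18,-1],[0,0,0,-20,0,-20,-1],[0,0,0,-55,0,-20,-1],[0,0,0,-95,0,-20,-1],[0,0,0,-135,0,-20,-1],[0,0,0,-150,0,-60,-1],[0,0,0,-150,0,-100,-1]])

```text
time_s: 10.75
eef_pos: [0.6288, 0.0847, 0.2131]
eef_rot: [0.437, 0.557, 0.438, -0.554]
wrist_force: [0.3, -0.4, -0.4]
opening: 0.001
```

Emit:
servo_tool(targets=[[0,0,0,0,0,-40,-1],[0,0,0,0,0,-80,-1],[0,0,0,0,-20,-120,-1],[0,0,0,0,-40,-150,-1],[0,0,0,0,-60,-170,-1],[0,0,0,0,-60,-180,-1],[0,0,0,0,-60,-180,-1],[0,0,0,0,-60,-180,-1]])

```text
time_s: 11.75
eef_pos: [0.6133, 0.2727, 0.2139]
eef_rot: [0.437, 0.558, 0.437, -0.554]
wrist_force: [0.4, -0.7, -0.7]
opening: -0.0
```

```bash
python3 - <<'E'
from st import *
o=st()
for n,r in(("top",(280,130,510,270)),("scene",(130,150,360,285))):
    c=ctrl.camera(n);np.savez(n+"8.npz",**c);a=c["pixels"][r[1]:r[3],r[0]:r[2]]
    cv2.imwrite(f"pics/{n}8.png",c["pixels"]);cv2.imwrite(f"pics/{n}8z.png",cv2.resize(a,None,fx=3.45,fy=3.45,interpolation=cv2.INTER_CUBIC))
    try:
        k=cen(c["pixels"],(0,150,60),(8,255,255),(280,140,380,240));l=loc(S,ray(c,k[:,0],.068))*1e3;print(n,"red",l.min(0),l.max(0))
    except Exception as e:print(n,e)
E
```

```text
t 11.75 local [367.816  20.705] z 213.90883484208007 turn [ 0.003 -0.004 -0.004] F [ 0.38  -0.681 -0.658] op -0.00032734528085640507 q [0.241 0.401 1.366 0.002 1.37  0.478]
top red [ 60.994 -90.301] [ 77.555 -17.627]
scene red [  60.221 -112.52 ] [ 77.447 -20.483]
```

View pics/top8z.png

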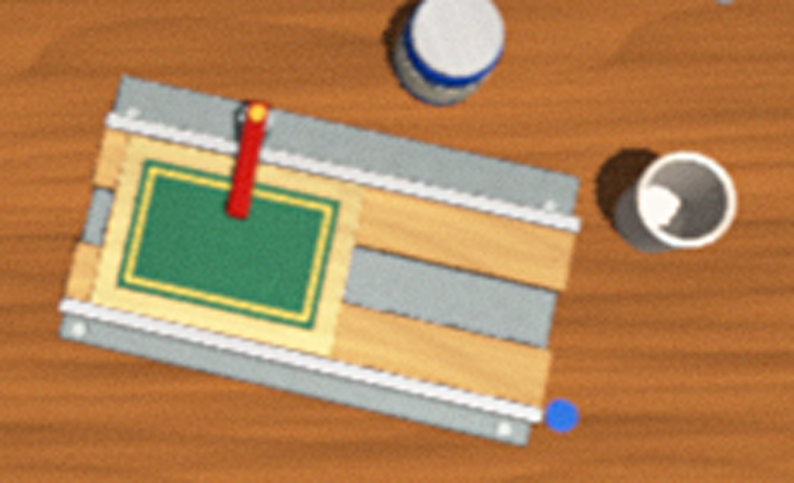

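View pics/scene8z.png

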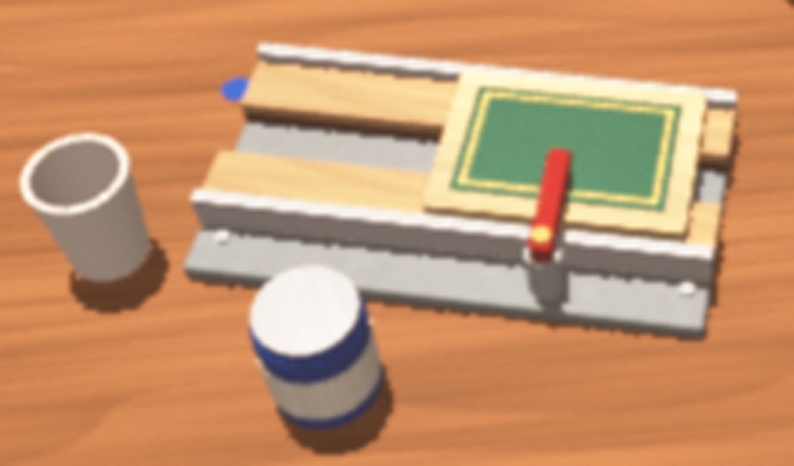

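```bash
python3 - <<'E'
from st import *
T=cam("top8.npz");zt=lambda a:np.array(a)/3.45+[280,130]-0.35
k=cen(T["pixels"],(60,80,40),(90,255,255),(180,100,460,300));b=cv2.minAreaRect(k)
print("board corners",loc(S,ray(T,zt([[122,138],[362,188],[332,355],[92,303]]),.048))*1e3)
o=st();print(ctrl.hand_in())
E
```

```text
board corners [[164.462 -59.914]
 [-17.973 -61.983]
 [-22.077  64.038]
 [157.792  65.961]]
t 11.85 local [367.68   20.827] z 213.61804224477171 turn [ 0.003 -0.004 -0.003] F [ 0.467  0.151 -0.014] op -0.00396781734699797 q [0.241 0.401 1.366 0.002 1.37  0.479]
the job is handed in; nothing more can be done
None
```

I pushed the green board about 80 mm from behind with the shut fingertips until it dropped into the notches. I then swung the red catch across it, backed the hand away and handed the job in at about 11.9 s. No verdict was reported.

My last checks:
- **Board along the slide:** its centre is at slide x ≈ 70 mm, and its corners run from about -20 to +160 mm. Hand-picked corners scatter by up to 5 mm, mostly on the far side near the guide.
- **Board height:** in the scene view before the swing, its corners matched the lowered height (top at 48 mm) and not the sliding height (56 mm). I did not repeat this height check after the swing.
- **Catch:** in the top view the red bar covers slide x 61 to 77.5 mm. That is its own 16 mm width, so it stands square within about 0.02 rad of 1.57.
- **Bystanders:** the tin and cup look unmoved in the before and after pictures. I did not check the jar in the final picture; the fingertips stayed well away from it low down and passed at about 0.21 m on the way out.
- **Hand:** it ended about 0.21 m above the bench, past the far end of the slide, with wrist force near zero. The largest push force I read was about 6 N.

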